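Find the heavy side of a loaded tube rotator and hold it down

TASK

Before touching the rotator, clean the closed fingertips: press the dish on top of the alcohol dispenser down and let it spring back up. Then turn the rotator's wheel by hand, by its tubes or rim, to feel which side of it is heavy, and bring the heavy side to the bottom, so that a balance tube can go in at the top. Finish while still holding the wheel there, at rest; leave the bottles and tip racks where they stand.

Things in the scene. Friction and masses are not known exactly. Their poses are not given: they have to be found in the camera images.
- rotator: White tube rotator, fixed. Origin on the bench straight below the wheel's hub; x (level) points along the axle out of the wheel's open front, z up. Behind the wheel: a gear head 90 mm wide, 42 to 148 mm back, top 180 mm above the bench, on a foot 170 mm wide. A thin toe plate lies under the wheel. At the start the heavy side is at least 57 degrees from the bottom.
- hub (a point): Centre of the wheel, 140 mm above the bench, on the axle, axes as the rotator's. The axle's dry drag (0.46 N m) slightly outdoes the heavy side's pull (0.36 to 0.44 N m when level with the hub), so the wheel stays where left. A moving push on a tube takes about 6 N with the heavy side at top or bottom, to 11 N where it rises, under 1.5 N where it sinks steeply; once stopped it can fade.
- wheel: White upright plate wheel on the rotator's level axle, 206 mm across, 12 mm thick, top 243 mm above the bench; turns endlessly either way. Origin at the hub; x along the axle to the front, z towards the red-capped tube. Its six tubes look alike but are filled very unequally: one side is heavy. Which one cannot be seen, has nothing to do with the red cap or this frame, and must be felt.
- red_tube (a point): Middle of the bare part of the red-capped tube, on its axis, 80 mm from the axle, 30 mm in front of the wheel's mid-plane; axes as the wheel's. Six amber tubes (other caps blue) stand at 60 degree steps, parallel to the axle, 30 mm thick, bare from 6 to 58 mm in front of the mid-plane, then a cap 33 mm wide to 73 mm; 50 mm between neighbours. Empty holes lie between.
- dispenser: Push-top alcohol dispenser: white bottle 65 mm across in a dark weighted ring 94 mm across, fixed to the bench. Origin on the bench at its centre, z up.
- dish_floor (a point): Middle of the upper face of the dispenser's round steel dish, 134 mm above the bench when up; the dish is 56 mm wide inside, with a rim 6 mm higher, and moves straight down.
- dish (a joint): How far the dish is pressed down, in m: 0 up, 0.012 at its stop. Spring: about 3 N to start, 8 N fully down; it comes back up by itself.
- bottle_a: White reagent bottle, loose, 60 mm across, 128 mm high. Origin at the centre of its underside. To be left alone.
- bottle_b: Second white reagent bottle, just like bottle_a. To be left alone.
- rack_purple: Purple pipette tip rack, loose, 82 x 118 mm, 60 mm high with its tips. Origin at the centre of its underside. To be left alone.
- rack_blue: Blue pipette tip rack, as the purple one. To be left alone.
Things that resemble listed ones, but are neither listed nor needed, are in the scene too. There is more than one size of the dispenser; the one meant has the size given above.

How it is judged:
By the outcome, as a careful person would: the job done as asked, in the order asked, and still so for the second after the job is handed in, while the arm keeps its last pose, push and grip.
It also fails if it takes over 72 s, if anything falls off the work surface, if the arm or the gripper's body presses on something with over 40 N, if the wrist force passes 120 N, or if a joint passes its speed limit or range.

ROBOT

A 6-joint arm with a two-finger parallel gripper is mounted at the origin on the work surface. World frame = base frame: x ahead of the robot, y to its left, z up, the work surface at z = 0. Lengths are in m, angles in degrees, forces in N, time in s.
With the tool pointing down it reaches from about 0.3 to 0.75 m from the base axis. Payload 8.5 kg.
Tool frame: the origin (TCP) lies between the finger pads; the fingertips stand env.finger_overhang ahead of it and the grasp point (between the pads) lies 2 mm behind it (env.finger_overhang is the distance from the TCP to the fingertips, in m); z points along the fingers, y is the line along which they close (so a half turn about z gives the same grasp; the last joint's range is limited). The gripper opens to 85 mm and grips with 20 to 120 N. Pads are 22 mm wide; open, the fingers measure 114 mm over their backs; the gripper's body (76 mm by 85 mm) begins 54 mm behind the grasp point. The pads swing forward as they close: fully open they stand 13 mm farther back than shut.
Start: joints at [-77.538, 21.807, 74.336, -0, 83.858, -12.336], TCP at [0.231, -0.499, 0.248] pointing down, gripper open.
Joint ranges: [-178.18, 178.18], [-50.72, 133.34], [12.68, 142.11], [-81.47, 261.47], [9.98, 163.14], [-165.26, 165.26]. Speed limits (degrees/s): [136.94, 136.94, 180, 180, 180, 180].

INTERFACE

Orientations are given as a 3x3 rotation matrix whose columns are the frame's x, y, z axes.
In Python, from rig import env gives the robot as it stands. The module is installed in compiled form; this text tells all that it offers.
- The arm moves only by the tool jog_arm, never from a script. Its arguments are lists of equal length, an entry for each row: "hand": the finger opening in m, from 0 to 0.0854; "travel": the shift along the world's x, y, z in m, a list of three; "yaw": the turn about the world's z in rad. A call has exactly 5 rows; each row shifts and turns the commanded pose from where the row before left it; what a row does not reach is not made up. A row lasts 1/8 s, in which the tool goes at most 62.5 mm and 10.7 degrees, less where a joint would pass 70% of its speed; a pose out of reach is approached as far as the arm can. A call is refused whole if a number of a shift passes 0.0625 or a number of a turn 0.188, either way. A call with a gripper value outside its range is refused whole. The fingers move at their own pace and stop on an object; "grip_force" is the grip in N (left out, the last holds). Time passes only in rows, so rows that do not move let the fingers close, or fill a call up. It gives the time, the measured TCP pose, the force, the opening and the grip force at its end, in the units of the state.
- env.observe(): the state, without advancing time (a new reading comes with each control period).
- env.get_image(name): name is "side" or "top"; returns the picture (400x640x3 uint8, red, green, blue); there is no depth.
- env.calibration(name): a dict with "fx", "fy", "cx", "cy" (pixels), "position" and "rotation" of the camera in the world. Camera axes: x right, y down, z forward; pixel columns grow to the right and rows downward; lengths in m; the calibration is good to about 2 mm. A picture is of the moment at which its call begins. calibration takes no time and is no camera call.
- env.close_job(): hands the job in; it is judged then, once.
The state is a dict: "time_s": time; "q": joint angles; "qvel": joint speeds; "joint_efforts": joint torques, N m; "position": TCP position; "tool_rot": TCP orientation; "ft_force": force on the tool from outside, world axes, zero at the start; "wrist_torque": the same for the moment, N m; "grip_width": finger opening in m; "gripper_force": force on a finger pad.
Only numpy, scipy, OpenCV 4.12 (cv2) and the standard library are available. Lean on these libraries where they do the work, as an engineer would, in place of code of your own. Each camera call takes 0.05 s, during which the arm holds its last target. There are 200 camera calls.

## Working session

There is one attempt and no reset: what is moved stays moved. The work goes in short steps, Python scripts to look and compute and a tool call to move; the robot and the scene stay as the last step left them, time stands still between calls to the robot, and variables do not carry over. Pictures are saved under pics/ and viewed, at most 10 in all, crops included, and the job is handed in when it is done.

Besides the shell and the picture viewer there is one more tool, called after "Request:" by a JSON object that holds its "op" and its "data". jog_arm: Moves the arm, as the interface text tells. Its arguments: {"type":"object","properties":{"hand":{"type":"array"},"travel":{"type":"array"},"yaw":{"type":"array"},"grip_force":{"type":"number"}},"required":["hand","travel","yaw"]}

```bash
mkdir -p pics
cat > h.py <<'E'
import numpy as np, cv2
from rig import env
def snap(n,f):
    im=env.get_image(n); cv2.imwrite(f'pics/{f}.png',im[:,:,::-1]); return im
def ray(n,u,v):
    c=env.calibration(n); R=np.array(c['rotation']); 
    return np.array(c['position']), R@np.array([(u-c['cx'])/c['fx'],(v-c['cy'])/c['fy'],1])
def onz(n,u,v,z):
    p,d=ray(n,u,v); return p+d*(z-p[2])/d[2]
def proj(n,P):
    c=env.calibration(n); q=np.array(c['rotation']).T@(np.array(P)-c['position']); return c['fx']*q[0]/q[2]+c['cx'],c['fy']*q[1]/q[2]+c['cy']
E
python3 - <<'E'
from h import *
a=snap('top','t0');b=snap('side','s0')
for n in('top','side'):print(env.calibration(n))
print(env.finger_overhang, env.observe())
E
```

```text
{'fx': 426.01787022285316, 'fy': 426.01787022285316, 'cx': 322.99353044216355, 'cy': 207.1715901842194, 'position': array([0.37570864, 0.01051072, 1.23411835]), 'rotation': array([[-0.00604688, -0.98886219,  0.14871113],
       [-0.99996848,  0.00521431, -0.00598783],
       [ 0.00514571, -0.14874265, -0.98886255]])}
{'fx': 363.9692403033279, 'fy': 363.9692403033279, 'cx': 321.1869698814629, 'cy': 193.60680197311225, 'position': array([0.3520453 , 0.58132282, 0.79841774]), 'rotation': array([[-0.93358189, -0.26251693,  0.24394612],
       [-0.35829641,  0.67052564, -0.64962993],
       [ 0.00696673, -0.69388776, -0.72004947]])}
0.017 {'time_s': 0.1, 'q': array([-7.75379215e+01,  2.18387007e+01,  7.43780414e+01, -6.41395187e-05,
        8.38563025e+01, -1.23354850e+01]), 'qvel': array([ 0.17137749,  0.00708671, -0.12623991, -0.00839302,  0.08084724,
        0.00999857]), 'joint_efforts': array([ 5.51627410e-03, -4.49215364e+01, -2.31656581e+01, -1.22800011e-04,
        3.62811661e-03,  7.96521729e-07]), 'position': array([ 0.23062858, -0.49906541,  0.24777272]), 'tool_rot': array([[ 9.07795302e-01,  4.19413417e-01, -2.76195032e-04],
       [ 4.19413420e-01, -9.07794489e-01,  1.24459134e-03],
       [ 2.71269977e-04, -1.24567407e-03, -9.99999187e-01]]), 'ft_force': array([ 0.73499671, -0.25762142,  0.55481467]), 'wrist_torque': array([-0.00227005, -0.02288933, -0.0021412 ]), 'gripper_force': 0.0, 'grip_width': 0.08529862945230347}
```

View pics/t0.png

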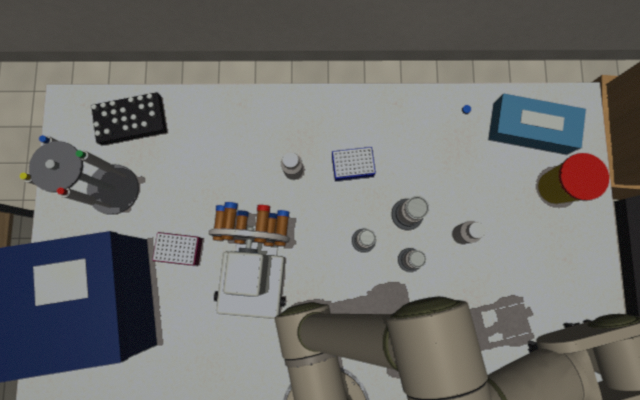

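View pics/s0.png

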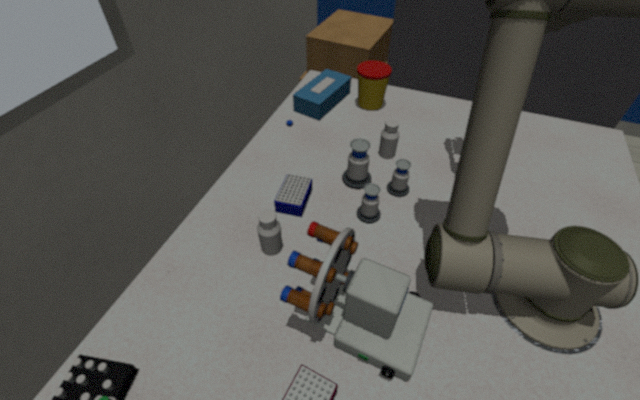

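Pictures: in the top view the candidate dispensers are at (411,211, large), (365,239, small) and (413,259, small). Plain bottles stand at (291,163) and (470,232). The rotator's wheel is at (250,235), facing up in the image (world +x), with the red cap at (263,212). Next, a close crop.

Run:
```python
from h import *
a=cv2.imread('pics/t0.png');b=cv2.imread('pics/s0.png')
A=cv2.resize(a[180:290,340:500],(800,550),interpolation=3)
B=cv2.resize(a[190:325,200:300],(440,594),interpolation=3)
cv2.imwrite('pics/c1.png',A)
C=cv2.resize(b[205:335,270:420],(690,598),interpolation=3)
cv2.imwrite('pics/c2.png',B);cv2.imwrite('pics/c3.png',C)
```

```text
(no output)
```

View pics/c1.png

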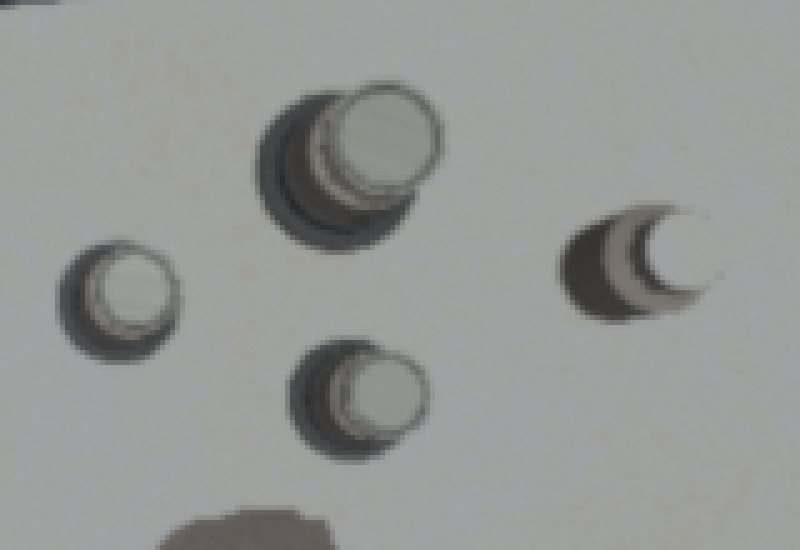

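View pics/c2.png

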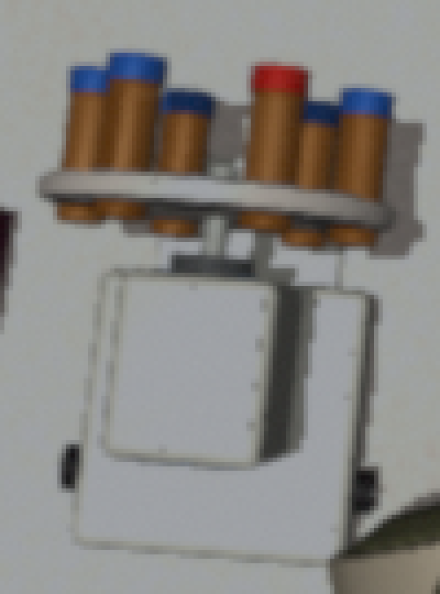

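View pics/c3.png

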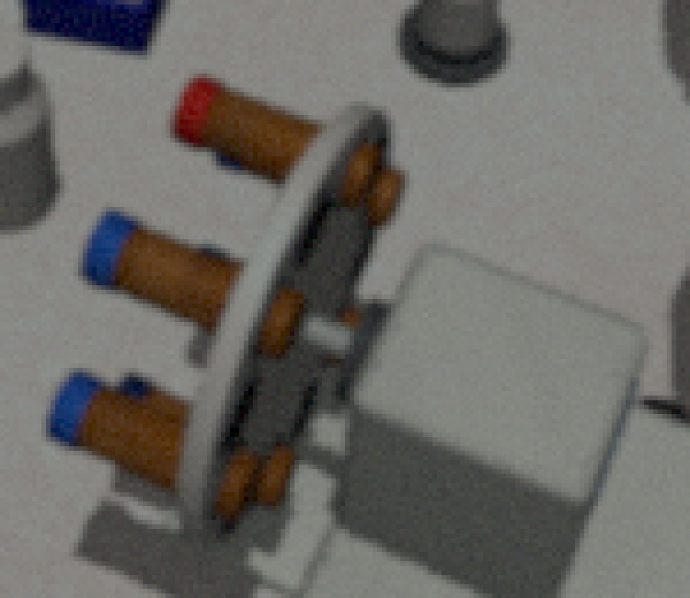

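c1 shows that the large dispenser's ring is about 32 px across (94 mm) and the small ones about 24 px, so I choose the large one at (411,211), dish centre at (417.6,207.6). c2 and c3 show the wheel's rim ends at c2 (40,187) and (392,212), with the red cap at upper right.

Run:
```python
from h import *
print('dish',onz('top',417.6,207.6,.138),'ring',onz('top',407,214,.01))
c2=lambda u,v:(200+u/4.4,190+v/4.4)
L=onz('top',*c2(40,187),.14);R=onz('top',*c2(392,212),.14)
print(L,R,(L+R)/2,np.linalg.norm(L-R))
for p in((118,272),(275,283),(252,465),(105,455)):print('head',onz('top',*c2(*p),.18))
d=(R-L)/np.linalg.norm(R-L);ang=np.degrees(np.arctan2(d[0],-d[1]));print('yaw',-ang)
# model predict in top & side
H=(L+R)/2;yaw=np.arctan2(d[0],-d[1]);
ax=np.array([-d[1],d[0],0]); print('axis',ax,np.degrees(np.arctan2(ax[1],ax[0])))
cap=c2(279,78);s=(270+200/4.6,205+110/4.6)
from scipy.optimize import least_squares
def X(par,t):
    h=np.array([par[0],par[1],.14]);a=np.array([np.cos(par[2]),np.sin(par[2]),0]);l=np.array([-a[1],a[0],0])
    return h,a,l
# caps: top image, cap end centre (73mm), phase fit
caps_t=[(278,66),(365,91),(320,103),(187,92),(135,57),(88,70)]
def P(par,k,off):
    h,a,l=X(par,0);th=par[3]+k*np.pi/3
    return h+a*off+.08*(np.cos(th)*np.array([0,0,1])+np.sin(th)*l)
def res(par):
    r=[]
    for k,p in zip((0,-1,-2,-3,1,2),[(279,78),(367,102),(321,112),(187,102),(137,68),(90,82)]):
        r+=list(np.array(proj('top',P(par,k,.066)))-c2(*p))
    for k,p in ((0,(200,110)),(1,(113,248)),(2,(75,408))):
        r+=list(np.array(proj('side',P(par,k,.066)))-np.array([270+p[0]/4.6,205+p[1]/4.6]))
    return r
b=None
for t in np.radians(range(-60,61,10)):
    f=least_squares(res,[H[0],H[1],np.arctan2(ax[1],ax[0]),t],loss='soft_l1')
    if b is None or f.cost<b.cost:b=f
print(b.x,np.degrees(b.x[2:]),b.cost,np.round(res(b.x),1))
```

```text
dish [ 0.5381219  -0.24252546  0.138     ] ring [ 0.53847677 -0.2405454   0.01      ]
[0.47595211 0.29708232 0.14      ] [0.46017951 0.09143408 0.14      ] [0.46806581 0.1942582  0.14      ] 0.20625221188246282
head [0.42439253 0.24144299 0.18      ]
head [0.41776031 0.15361831 0.18      ]
head [0.31806986 0.16478041 0.18      ]
head [0.32398876 0.24583959 0.18      ]
yaw 4.3858269968314705
axis [ 0.9970717  -0.07647239  0.        ] -4.3858269968314705Traceback (most recent call last):
  File "<stdin>", line 30, in <module>
    return func(*args, **kwargs)
    result = trf(vector_fun.fun, vector_fun.jac, x0, f0, J0, lb, ub, ftol, xtol,
                 gtol, max_nfev, x_scale, loss_function, tr_solver,
                 tr_options.copy(), verbose, callback=callback_wrapped)
    return trf_no_bounds(
        fun, jac, x0, f0, J0, ftol, xtol, gtol, max_nfev, x_scale,
        loss_function, tr_solver, tr_options, verbose, callback=callback)
    J = jac(x)
    self._update_jac()
    ~~~~~~~~~~~~~~~~^^
    self.J = self.jac_wrapped(xp_copy(self.x), f0=self.f)
             ~~~~~~~~~~~~~~~~^
[... 461 characters left out ...]
                  mf)
                             ^^^
    df = [f_eval - f0 for f_eval in f_evals]
                                    ^^^^^^^
    f = np.atleast_1d(self.fun(x, *self.args, **self.kwargs))
                      ~~~~~~~~^^^^^^^^^^^^^^^^^^^^^^^^^^^^^^
    return np.atleast_1d(self.fun(x))
                         ~~~~~~~~^^^
    return self.f(x, *self.args, **self.kwargs)
           ~~~~~~^^^^^^^^^^^^^^^^^^^^^^^^^^^^^^
  File "<stdin>", line 24, in res
  File "h.py", line 11, in proj
    c=env.calibration(n); q=np.array(c['rotation']).T@(np.array(P)-c['position']); return c['fx']*q[0]/q[2]+c['cx'],c['fy']*q[1]/q[2]+c['cy']
ValueError: time passes only in moves, steps and waits
```

Request:
{"op": "jog_arm", "data": {"hand": [0, 0, 0, 0, 0], "travel": [[0.038, 0.032, 0], [0.038, 0.032, 0], [0.038, 0.032, 0], [0.038, 0.032, 0], [0.038, 0.032, 0]], "yaw": [-0.1, -0.1, -0.1, -0.1, -0.11]}}

```text
time_s: 0.72
position: [0.4217, -0.338, 0.248]
tool_rot: [[0.997, -0.081, -0.0], [-0.081, -0.997, 0.0], [-0.0, -0.0, -1.0]]
ft_force: [0.7, -0.6, -0.4]
grip_width: -0.0002
gripper_force: 0.0
```

Request:
{"op": "jog_arm", "data": {"hand": [0, 0, 0, 0, 0], "travel": [[0.038, 0.032, 0], [0.038, 0.032, 0], [0.038, 0.032, 0], [0, 0, -0.03], [0, 0, -0.03]], "yaw": [0, 0, 0, 0, 0]}}

```text
time_s: 1.35
position: [0.535, -0.2425, 0.1872]
tool_rot: [[0.997, -0.076, -0.0], [-0.076, -0.997, 0.0], [-0.0, -0.0, -1.0]]
ft_force: [-0.0, 0.5, 0.7]
grip_width: 0.0001
gripper_force: 0.0
```

Run:
```python
import re
s=open('h.py').read()
s=s.replace("def snap","C={n:env.calibration(n) for n in('top','side')}\ndef snap").replace("c=env.calibration(n)","c=C[n]")
open('h.py','w').write(s)
from h import *
im=snap('top','t1')
print(proj('top',[.538,-.2425,.14]))
cv2.imwrite('pics/c4.png',cv2.resize(im[150:270,350:490,::-1],(700,600),interpolation=3))
c2=lambda u,v:(200+u/4.4,190+v/4.4)
from scipy.optimize import least_squares
def P(par,k,off):
    h=np.array([par[0],par[1],.14]);a=np.array([np.cos(par[2]),np.sin(par[2]),0]);l=np.array([-a[1],a[0],0]);th=par[3]+k*np.pi/3
    return h+a*off+.08*(np.cos(th)*np.array([0,0,1])+np.sin(th)*l)
def res(par):
    r=[]
    for k,p in zip((0,-1,-2,-3,1,2),[(279,78),(367,102),(321,112),(187,102),(137,68),(90,82)]):
        r+=list(np.array(proj('top',P(par,k,.066)))-c2(*p))
    for k,p in ((0,(200,110)),(1,(113,248)),(2,(75,408))):
        r+=list(np.array(proj('side',P(par,k,.066)))-np.array([270+p[0]/4.6,205+p[1]/4.6]))
    return r
b=min((least_squares(res,[.468,.194,-.076,t],loss='soft_l1') for t in np.radians(range(-60,61,10))),key=lambda f:f.cost)
print(b.x,np.degrees(b.x[2:]),b.cost,np.round(res(b.x),1))
```

```text
(np.float64(417.76494344488503), np.float64(207.53276367485034))
[ 0.46688022  0.19346879 -0.09146809 -0.48965846] [ -5.24073567 -28.05536331] 3.0699631144585373 [-0.4 -0.1 -0.6 -0.2 -1.5 -0.2  0.2 -0.3 -0.7 -0.4  1.3 -0.7  0.4 -0.1
  0.4  0.1  1.1 -0.5]
```

Request:
{"op": "jog_arm", "data": {"hand": [0, 0, 0, 0, 0], "travel": [[0.003, 0, -0.02], [0, 0, -0.014], [0, 0, -0.006], [0, 0, -0.005], [0, 0, -0.003]], "yaw": [0, 0, 0, 0, 0]}}

```text
time_s: 2.02
position: [0.5374, -0.2432, 0.141]
tool_rot: [[0.997, -0.077, -0.0], [-0.077, -0.997, -0.0], [-0.0, 0.0, -1.0]]
ft_force: [-4.1, 2.4, 6.9]
grip_width: -0.0
gripper_force: 3.5
```

Run:
```python
from h import *
im=snap('side','s1')
u,v=proj('side',[.538,-.2425,.134]);u,v=int(u),int(v);print(u,v)
cv2.imwrite('pics/c5.png',cv2.resize(im[v-40:v+50,u-50:u+55,::-1],(630,540),interpolation=3))
print(env.observe()['ft_force'],env.observe()['position'])
```

```text
361 145
[-4.10378501  1.81316373  6.5291132 ] [ 0.53739283 -0.24315745  0.14082244]
```

View pics/c5.png

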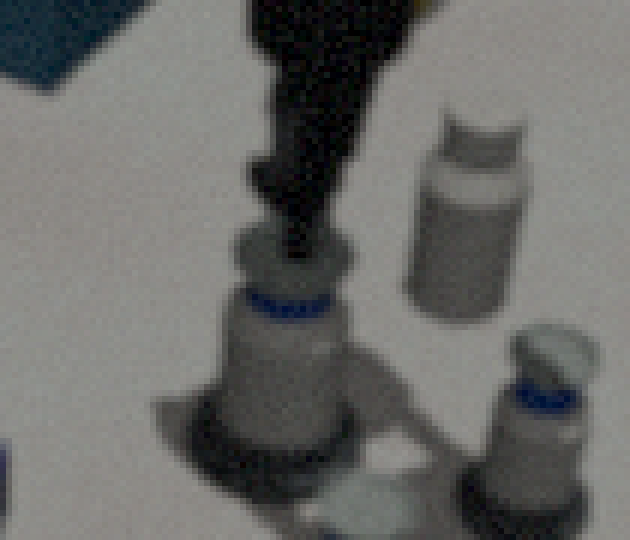

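The picture shows the closed tips inside the large dispenser's dish, pressed about 10 mm down. I'll press to the stop, lift, check, and travel on.

Request:
{"op": "jog_arm", "data": {"hand": [0, 0, 0, 0, 0], "travel": [[0, 0, -0.0015], [0, 0, -0.0015], [0, 0, 0], [0, 0, 0], [0, 0, 0]], "yaw": [0, 0, 0, 0, 0]}}

```text
time_s: 2.7
position: [0.5374, -0.2432, 0.139]
tool_rot: [[0.997, -0.077, 0.0], [-0.077, -0.997, -0.001], [0.0, 0.001, -1.0]]
ft_force: [-5.9, 3.3, 10.7]
grip_width: -0.0002
gripper_force: 5.6
```

Request:
{"op": "jog_arm", "data": {"hand": [0, 0, 0, 0, 0], "travel": [[0, 0, 0.012], [0, 0, 0.03], [0, 0, 0.05], [0, 0, 0.05], [0, 0, 0.01]], "yaw": [0, 0, 0, 0, 0]}}

```text
time_s: 3.32
position: [0.5384, -0.2438, 0.2934]
tool_rot: [[0.997, -0.077, 0.006], [-0.077, -0.997, -0.004], [0.007, 0.004, -1.0]]
ft_force: [-0.0, 0.5, -0.6]
grip_width: 0.0001
gripper_force: 0.0
```

Request:
{"op": "jog_arm", "data": {"hand": [0.05, 0.05, 0.05, 0.05, 0.05], "travel": [[-0.002, 0.05, 0], [-0.002, 0.05, 0], [-0.003, 0.05, 0], [-0.003, 0.05, 0], [-0.003, 0.05, 0]], "yaw": [0, 0, 0, 0, 0]}}

```text
time_s: 3.95
position: [0.5243, 0.0082, 0.2888]
tool_rot: [[0.997, -0.077, -0.0], [-0.077, -0.997, 0.0], [-0.0, -0.0, -1.0]]
ft_force: [1.4, -0.9, 0.5]
grip_width: 0.0499
gripper_force: 0.0
```

Request:
{"op": "jog_arm", "data": {"hand": [0.05, 0.05, 0.05, 0.05, 0.05], "travel": [[-0.003, 0.05, 0], [-0.003, 0.05, 0], [-0.003, 0.05, 0], [-0.002, 0.05, 0], [0, 0.025, 0]], "yaw": [0, 0, 0, 0, 0]}}

```text
time_s: 4.58
position: [0.5131, 0.234, 0.2886]
tool_rot: [[0.997, -0.075, -0.001], [-0.075, -0.997, 0.0], [-0.001, -0.0, -1.0]]
ft_force: [0.5, -0.9, 0.7]
grip_width: 0.0497
gripper_force: 0.0
```

Run:
```python
from h import *
im=snap('side','s2');t=snap('top','t2')
a=im[100:340,240:440,::-1]; b=t[150:310,330:450,::-1]
cv2.imwrite('pics/c6.png',np.hstack([cv2.resize(a,(490,588),interpolation=3),cv2.resize(b,(300,588))]))
F=[]
print(env.observe()['ft_force'])
```

```text
[-0.39237277 -0.80292799 -0.49891247]
```

View pics/c6.png

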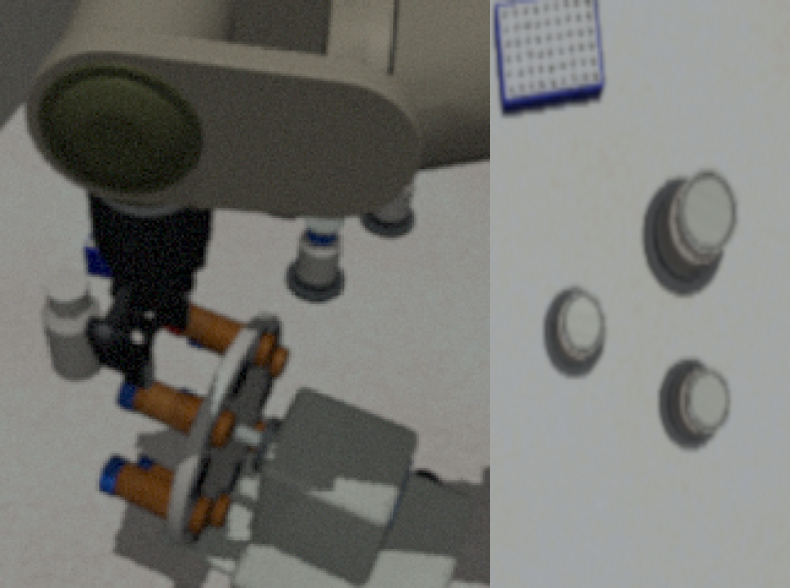

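The picture shows the dish back up, and the gripper above the tube beside the red one (at about 32°). Descending over it.

Request:
{"op": "jog_arm", "data": {"hand": [0.05, 0.05, 0.05, 0.05, 0.05], "travel": [[0, -0.001, -0.02], [0, -0.001, -0.02], [0, 0, -0.015], [0, 0, -0.01], [0, 0, -0.005]], "yaw": [0, 0, 0, 0, 0]}}

```text
time_s: 5.3
position: [0.5137, 0.2292, 0.2188]
tool_rot: [[0.997, -0.078, -0.0], [-0.078, -0.997, -0.0], [-0.0, 0.0, -1.0]]
ft_force: [0.4, -0.2, -0.3]
grip_width: 0.05
gripper_force: 0.0
```

Request:
{"op": "jog_arm", "data": {"hand": [0.05, 0.05, 0.036, 0.036, 0.036], "travel": [[0, 0, -0.006], [0, 0, -0.004], [0, 0, 0], [0, 0, 0], [0, 0, 0]], "yaw": [0, 0, 0, 0, 0]}}

```text
time_s: 5.92
position: [0.5137, 0.2298, 0.2095]
tool_rot: [[0.997, -0.077, 0.0], [-0.077, -0.997, 0.0], [0.0, -0.0, -1.0]]
ft_force: [-0.3, -0.5, 0.0]
grip_width: 0.0364
gripper_force: 0.0
```

Run:
```python
from h import *
s=env.observe();print(s['position'],s['ft_force'],s['wrist_torque'],s['gripper_force'],s['grip_width'])
# planned path: theta every ~6deg with base
H=np.array([.467,.1938,.14]);al=np.radians(-4.8);a=np.array([np.cos(al),np.sin(al),0]);l=np.array([-a[1],a[0],0])
for t in range(36,-52,-6):
    r=np.radians(t);print(t,np.round(H+.044*a+.08*(np.sin(r)*l+np.cos(r)*np.array([0,0,1])),4))
```

```text
[0.51374236 0.22976406 0.20954172] [-0.28419569 -0.46784484  0.01036278] [-0.05042683  0.02565083 -0.05133128] 0.0 0.036417539575171014
36 [0.5148 0.237  0.2047]
30 [0.5142 0.23   0.2093]
24 [0.5136 0.2225 0.2131]
18 [0.5129 0.2148 0.2161]
12 [0.5122 0.2067 0.2183]
6 [0.5115 0.1985 0.2196]
0 [0.5108 0.1901 0.22  ]
-6 [0.5101 0.1818 0.2196]
-12 [0.5095 0.1735 0.2183]
-18 [0.5088 0.1655 0.2161]
-24 [0.5081 0.1577 0.2131]
-30 [0.5075 0.1503 0.2093]
-36 [0.5069 0.1433 0.2047]
-42 [0.5064 0.1368 0.1995]
-48 [0.5059 0.1309 0.1935]
```

Request:
{"op": "jog_arm", "data": {"hand": [0.036, 0.036, 0.036, 0.036, 0.036], "travel": [[0, -0.003, 0.0015], [0, -0.003, 0.0015], [0, -0.003, 0.0013], [-0.001, -0.003, 0.0012], [0, -0.003, 0.0011]], "yaw": [0, 0, 0, 0, 0]}}

```text
time_s: 6.55
position: [0.5126, 0.2144, 0.216]
tool_rot: [[0.997, -0.077, -0.0], [-0.077, -0.997, -0.0], [-0.0, 0.0, -1.0]]
ft_force: [-0.3, 0.7, 1.1]
grip_width: 0.0363
gripper_force: 0.9
```

Request:
{"op": "jog_arm", "data": {"hand": [0.036, 0.036, 0.036, 0.036, 0.036], "travel": [[0, -0.0032, 0.001], [0, -0.0032, 0.0009], [0, -0.0033, 0.0007], [-0.001, -0.0033, 0.0005], [0, -0.0033, 0.0004]], "yaw": [0, 0, 0, 0, 0]}}

```text
time_s: 7.18
position: [0.5116, 0.1981, 0.2194]
tool_rot: [[0.997, -0.077, -0.0], [-0.077, -0.997, -0.0], [-0.0, 0.0, -1.0]]
ft_force: [-0.2, 0.6, 0.3]
grip_width: 0.0356
gripper_force: 0.6
```

Request:
{"op": "jog_arm", "data": {"hand": [0.036, 0.036, 0.036, 0.036, 0.036], "travel": [[0, -0.0033, 0.0003], [0, -0.0033, 0.0001], [0, -0.0034, 0], [-0.001, -0.0034, -0.0001], [0, -0.0033, -0.0003]], "yaw": [0, 0, 0, 0, 0]}}

```text
time_s: 7.8
position: [0.5106, 0.1815, 0.2194]
tool_rot: [[0.997, -0.077, -0.0], [-0.077, -0.997, -0.0], [-0.0, 0.0, -1.0]]
ft_force: [0.4, 1.7, 1.1]
grip_width: 0.0359
gripper_force: 0.5
```

Low force, so the heavy side is on the −y side and sinking. I'll continue in this direction.

Request:
{"op": "jog_arm", "data": {"hand": [0.036, 0.036, 0.036, 0.036, 0.036], "travel": [[0, -0.0033, -0.0003], [0, -0.0033, -0.0005], [0, -0.0033, -0.0006], [-0.001, -0.0032, -0.0008], [0, -0.0032, -0.0009]], "yaw": [0, 0, 0, 0, 0]}}

```text
time_s: 8.43
position: [0.5096, 0.1652, 0.2163]
tool_rot: [[0.997, -0.077, -0.0], [-0.077, -0.997, 0.0], [-0.0, -0.0, -1.0]]
ft_force: [-0.9, 0.2, 0.4]
grip_width: 0.0359
gripper_force: 0.6
```

Request:
{"op": "jog_arm", "data": {"hand": [0.036, 0.036, 0.036, 0.036, 0.036], "travel": [[0, -0.0031, -0.0011], [0, -0.0031, -0.0012], [0, -0.0031, -0.0014], [-0.001, -0.003, -0.0015], [0, -0.0029, -0.0016]], "yaw": [0, 0, 0, 0, 0]}}

```text
time_s: 9.05
position: [0.5086, 0.1501, 0.2095]
tool_rot: [[0.997, -0.077, 0.0], [-0.077, -0.997, 0.0], [0.0, -0.0, -1.0]]
ft_force: [0.4, 1.0, 1.2]
grip_width: 0.0355
gripper_force: 0.8
```

Request:
{"op": "jog_arm", "data": {"hand": [0.036, 0.036, 0.036, 0.036, 0.036], "travel": [[0, -0.0029, -0.0017], [0, -0.0028, -0.0019], [0, -0.0027, -0.002], [-0.001, -0.0026, -0.0021], [0, -0.0025, -0.0022]], "yaw": [0, 0, 0, 0, 0]}}

```text
time_s: 9.68
position: [0.5076, 0.1366, 0.1995]
tool_rot: [[0.997, -0.077, 0.0], [-0.077, -0.997, 0.0], [0.0, -0.0, -1.0]]
ft_force: [-0.5, 2.5, 0.4]
grip_width: 0.036
gripper_force: 1.1
```

Request:
{"op": "jog_arm", "data": {"hand": [0.05, 0.05, 0.05, 0.05, 0.05], "travel": [[0, 0, 0], [0, 0, 0.03], [0, 0, 0.04], [0.003, 0.04, 0], [0.003, 0.042, 0]], "yaw": [0, 0, 0, 0, 0]}}

```text
time_s: 10.3
position: [0.5138, 0.2192, 0.2701]
tool_rot: [[0.997, -0.079, 0.001], [-0.079, -0.997, -0.0], [0.001, 0.0, -1.0]]
ft_force: [0.9, -0.5, -0.3]
grip_width: 0.0502
gripper_force: 0.0
```

Request:
{"op": "jog_arm", "data": {"hand": [0.05, 0.05, 0.05, 0.05, 0.036], "travel": [[0, 0, 0], [0, 0, -0.02], [0, 0, -0.02], [0, 0, -0.014], [0, 0, 0]], "yaw": [0, 0, 0, 0, 0]}}

```text
time_s: 10.92
position: [0.5134, 0.2182, 0.2149]
tool_rot: [[0.997, -0.078, -0.002], [-0.078, -0.997, -0.001], [-0.002, 0.001, -1.0]]
ft_force: [-0.7, -0.1, 0.0]
grip_width: 0.0363
gripper_force: 0.0
```

Request:
{"op": "jog_arm", "data": {"hand": [0.036, 0.036, 0.036, 0.036, 0.036], "travel": [[0, 0, 0], [0, 0, 0], [0, -0.002, 0], [0, -0.003, 0.0005], [0, -0.003, 0.0005]], "yaw": [0, 0, 0, 0, 0]}}

```text
time_s: 11.55
position: [0.5138, 0.2111, 0.2171]
tool_rot: [[0.997, -0.077, 0.001], [-0.077, -0.997, 0.001], [0.001, -0.001, -1.0]]
ft_force: [0.1, 4.0, 1.7]
grip_width: 0.0361
gripper_force: 1.9
```

Request:
{"op": "jog_arm", "data": {"hand": [0.036, 0.036, 0.036, 0.036, 0.036], "travel": [[0, -0.0033, 0.0008], [0, -0.0033, 0.0007], [0, -0.0034, 0.0006], [-0.001, -0.0034, 0.0004], [0, -0.0034, 0.0003]], "yaw": [0, 0, 0, 0, 0]}}

```text
time_s: 12.18
position: [0.5127, 0.1937, 0.2195]
tool_rot: [[0.997, -0.077, 0.0], [-0.077, -0.997, 0.0], [0.0, -0.0, -1.0]]
ft_force: [-0.2, 4.2, 2.5]
grip_width: 0.0356
gripper_force: 2.0
```

Request:
{"op": "jog_arm", "data": {"hand": [0.036, 0.036, 0.036, 0.036, 0.036], "travel": [[0, -0.0033, 0.0001], [0, -0.0033, 0], [0, -0.0033, -0.0002], [-0.001, -0.0034, -0.0003], [0, -0.0033, -0.0005]], "yaw": [0, 0, 0, 0, 0]}}

```text
time_s: 12.8
position: [0.5116, 0.1771, 0.2186]
tool_rot: [[0.997, -0.077, 0.0], [-0.077, -0.997, 0.0], [0.0, -0.0, -1.0]]
ft_force: [-0.1, 4.2, 2.2]
grip_width: 0.036
gripper_force: 2.2
```

Request:
{"op": "jog_arm", "data": {"hand": [0.036, 0.036, 0.036, 0.036, 0.036], "travel": [[0, -0.0033, -0.0006], [0, -0.0033, -0.0007], [0, -0.0032, -0.0009], [-0.001, -0.0032, -0.001], [0, -0.0031, -0.0011]], "yaw": [0, 0, 0, 0, 0]}}

```text
time_s: 13.42
position: [0.5107, 0.1611, 0.2142]
tool_rot: [[0.997, -0.077, 0.0], [-0.077, -0.997, 0.0], [0.0, -0.0, -1.0]]
ft_force: [-0.5, 5.5, 3.5]
grip_width: 0.036
gripper_force: 2.5
```

Request:
{"op": "jog_arm", "data": {"hand": [0.036, 0.036, 0.036, 0.036, 0.036], "travel": [[0, -0.0032, -0.0013], [0, -0.0031, -0.0014], [0, -0.0031, -0.0016], [-0.001, -0.003, -0.0017], [0, -0.003, -0.0018]], "yaw": [0, 0, 0, 0, 0]}}

```text
time_s: 14.05
position: [0.5097, 0.1458, 0.2065]
tool_rot: [[0.997, -0.077, 0.0], [-0.077, -0.997, 0.0], [0.0, -0.0, -1.0]]
ft_force: [0.2, 6.2, 3.2]
grip_width: 0.0362
gripper_force: 3.0
```

Request:
{"op": "jog_arm", "data": {"hand": [0.036, 0.036, 0.036, 0.036, 0.036], "travel": [[0, -0.0028, -0.0019], [0, -0.0027, -0.0021], [0, -0.0026, -0.0022], [-0.001, -0.0025, -0.0023], [0, -0.0024, -0.0024]], "yaw": [0, 0, 0, 0, 0]}}

```text
time_s: 14.68
position: [0.5088, 0.133, 0.1957]
tool_rot: [[0.997, -0.077, 0.001], [-0.077, -0.997, 0.001], [0.001, -0.001, -1.0]]
ft_force: [0.9, 6.7, 3.6]
grip_width: 0.0359
gripper_force: 3.5
```

Request:
{"op": "jog_arm", "data": {"hand": [0.036, 0.036, 0.036, 0.036, 0.036], "travel": [[0, 0.0025, 0.0023], [0, 0.0026, 0.0022], [0, 0.0027, 0.0021], [0.001, 0.0028, 0.002], [0, 0.0029, 0.0019]], "yaw": [0, 0, 0, 0, 0]}}

```text
time_s: 15.3
position: [0.5091, 0.1444, 0.2065]
tool_rot: [[0.997, -0.078, -0.002], [-0.078, -0.997, -0.005], [-0.001, 0.005, -1.0]]
ft_force: [-5.4, -13.8, 7.0]
grip_width: 0.036
gripper_force: 7.1
```

Request:
{"op": "jog_arm", "data": {"hand": [0.036, 0.036, 0.036, 0.036, 0.036], "travel": [[0, 0.003, 0.0018], [0, 0.003, 0.0016], [0, 0.0031, 0.0015], [0.001, 0.0031, 0.0013], [0, 0.0032, 0.0012]], "yaw": [0, 0, 0, 0, 0]}}

```text
time_s: 15.92
position: [0.5113, 0.1596, 0.2149]
tool_rot: [[0.997, -0.078, 0.002], [-0.078, -0.997, -0.005], [0.003, 0.005, -1.0]]
ft_force: [-0.6, -11.8, 7.1]
grip_width: 0.036
gripper_force: 5.9
```

Request:
{"op": "jog_arm", "data": {"hand": [0.036, 0.036, 0.036, 0.036, 0.036], "travel": [[0, 0.0032, 0.0011], [0, 0.0032, 0.0009], [0, 0.0033, 0.0008], [0.001, 0.0033, 0.0006], [0, 0.0033, 0.0005]], "yaw": [0, 0, 0, 0, 0]}}

```text
time_s: 16.55
position: [0.5121, 0.1765, 0.2183]
tool_rot: [[0.997, -0.078, 0.002], [-0.078, -0.997, -0.004], [0.002, 0.004, -1.0]]
ft_force: [0.1, -10.1, 6.0]
grip_width: 0.0361
gripper_force: 4.8
```

Request:
{"op": "jog_arm", "data": {"hand": [0.036, 0.036, 0.036, 0.036, 0.036], "travel": [[0, 0.0033, 0.0003], [0, 0.0033, 0.0001], [0, 0.0034, 0], [0.001, 0.0034, -0.0001], [0, 0.0034, -0.0003]], "yaw": [0, 0, 0, 0, 0]}}

```text
time_s: 17.18
position: [0.5131, 0.1934, 0.2182]
tool_rot: [[0.997, -0.078, 0.001], [-0.078, -0.997, -0.004], [0.002, 0.003, -1.0]]
ft_force: [-0.5, -10.1, 4.6]
grip_width: 0.0359
gripper_force: 4.6
```

Run:
```python
import numpy as np
from scipy.optimize import least_squares
# y,z TCP, Fy,Fz, tube k, dir
S=[(.2144,1,.7,1.1),(.1981,1,.6,.3),(.1815,1,1.7,1.1),(.1652,1,.2,.4),(.1501,1,1.,1.2),(.1366,1,2.5,.4),
(.2111,2,4.,1.7),(.1937,2,4.2,2.5),(.1771,2,4.2,2.2),(.1611,2,5.5,3.5),(.1458,2,6.2,3.2),(.133,2,6.7,3.6),
(.1444,-2,-13.8,7.),(.1596,-2,-11.8,7.1),(.1765,-2,-10.1,6.),(.1934,-2,-10.1,4.6)]
r=[];T=[];d=[]
for y,k,Fy,Fz in S:
    g=1 if Fy>0 else -1
    yt=(y+.003*g-.1901);th=np.arcsin(yt/.08);z=.08*np.cos(th)
    T.append(g*(Fy*z-Fz*(yt+.015*g)));r.append(np.degrees(th)-60*abs(k));d.append(g)
r,T,d=map(np.array,(r,T,d));print(np.c_[r,T].round(2).tolist())
def f(p):return p[0]-d*p[1]*np.sin(np.radians(r-p[2]))-T
for w in(0,30):
  s=least_squares(lambda p:np.r_[f(p),w*(p[0]-.46)/10,(p[1]-.4)/.03*.03],[.46,.4,-145]);print(s.x,f(s.x).round(2))
```

```text
[[-40.05, 0.01], [-52.1, 0.04], [-64.01, 0.13], [-75.89, 0.02], [-87.55, 0.1], [-99.14, 0.17], [-102.54, 0.24], [-115.27, 0.28], [-127.18, 0.32], [-138.97, 0.45], [-151.08, 0.51], [-162.55, 0.54], [-157.5, 0.43], [-144.76, 0.51], [-131.98, 0.6], [-119.79, 0.74]]
[   0.48884567    0.43167404 -148.25071384] [ 0.07  0.02 -0.07  0.06  0.02 -0.01 -0.06 -0.03  0.01 -0.04  0.    0.06
 -0.01  0.    0.01 -0.05]
[   0.47559341    0.42069224 -148.1517664 ] [ 0.07  0.02 -0.07  0.06  0.01 -0.01 -0.06 -0.03  0.   -0.05 -0.01  0.04
 -0.02 -0.01 -0.01 -0.06]
```

The fit puts the heavy side at the bottom when red is at about −148°, i.e. the held tube at −28°. I'll push there, centre and grip.

Request:
{"op": "jog_arm", "data": {"hand": [0.036, 0.036, 0.036, 0.036, 0.036], "travel": [[0, -0.003, 0.0008], [0, -0.003, 0.0003], [0, -0.003, -0.0001], [0, -0.003, -0.0002], [-0.001, -0.003, -0.0003]], "yaw": [0, 0, 0, 0, 0]}}

```text
time_s: 17.8
position: [0.5121, 0.1799, 0.2182]
tool_rot: [[0.997, -0.077, 0.002], [-0.077, -0.997, 0.001], [0.002, -0.001, -1.0]]
ft_force: [2.5, 4.4, 3.2]
grip_width: 0.0357
gripper_force: 2.2
```

Request:
{"op": "jog_arm", "data": {"hand": [0.036, 0.036, 0.036, 0.036, 0.036], "travel": [[0, -0.003, -0.0003], [0, -0.003, -0.0005], [0, -0.003, -0.0006], [0, -0.003, -0.0007], [-0.001, -0.003, -0.0008]], "yaw": [0, 0, 0, 0, 0]}}

```text
time_s: 18.42
position: [0.511, 0.1646, 0.2149]
tool_rot: [[0.997, -0.077, 0.001], [-0.077, -0.997, 0.0], [0.001, -0.0, -1.0]]
ft_force: [2.2, 4.6, 2.7]
grip_width: 0.0361
gripper_force: 2.5
```

Request:
{"op": "jog_arm", "data": {"hand": [0.036, 0.036, 0.036, 0.036, 0.036], "travel": [[0, -0.003, -0.001], [0, -0.003, -0.0012], [0, -0.003, -0.0013], [0, -0.003, -0.0014], [-0.001, -0.002, -0.001]], "yaw": [0, 0, 0, 0, 0]}}

```text
time_s: 19.05
position: [0.5101, 0.1507, 0.2091]
tool_rot: [[0.997, -0.077, 0.001], [-0.077, -0.997, 0.0], [0.001, -0.0, -1.0]]
ft_force: [3.1, 5.1, 2.7]
grip_width: 0.0362
gripper_force: 2.9
```

Request:
{"op": "jog_arm", "data": {"hand": [0.036, 0.036, 0, 0, 0], "travel": [[0, -0.001, 0], [0, 0.0025, 0], [0, 0, 0], [0, 0, 0], [0, 0, 0]], "yaw": [0, 0, 0, 0, 0], "grip_force": 25}}

```text
time_s: 19.68
position: [0.5094, 0.1522, 0.2086]
tool_rot: [[0.997, -0.077, -0.001], [-0.077, -0.997, -0.0], [-0.001, 0.0, -1.0]]
ft_force: [-1.0, 0.5, -4.0]
grip_width: 0.029
gripper_force: 26.3
```

Request:
{"op": "jog_arm", "data": {"hand": [0, 0, 0, 0, 0], "travel": [[0, 0, 0], [0, 0, 0], [0, 0, 0], [0, 0, 0], [0, 0, 0]], "yaw": [0, 0, 0, 0, 0]}}

```text
time_s: 20.3
position: [0.5094, 0.1522, 0.2086]
tool_rot: [[0.997, -0.077, -0.001], [-0.077, -0.997, -0.0], [-0.001, 0.0, -1.0]]
ft_force: [-1.7, -1.2, -8.6]
grip_width: 0.0291
gripper_force: 25.9
```

Run:
```python
from h import *
im=snap('side','s3')
cv2.imwrite('pics/c7.png',cv2.resize(im[170:370,220:440,::-1],(660,600),interpolation=3))
H=np.array([.467,.1935,.14]);al=np.radians(-5);a=np.array([np.cos(al),np.sin(al),0]);l=np.array([-a[1],a[0],0])
for k in range(6):
    t=np.radians(-148+60*k);u,v=proj('side',H+a*.066+.08*(np.cos(t)*np.array([0,0,1])+np.sin(t)*l));print(k,-148+60*k,round((u-220)*3),round((v-170)*3))
```

```text
0 -148 285 283
1 -88 307 193
2 -28 281 177
3 32 225 267
4 92 202 370
5 152 236 369
```

View pics/c7.png

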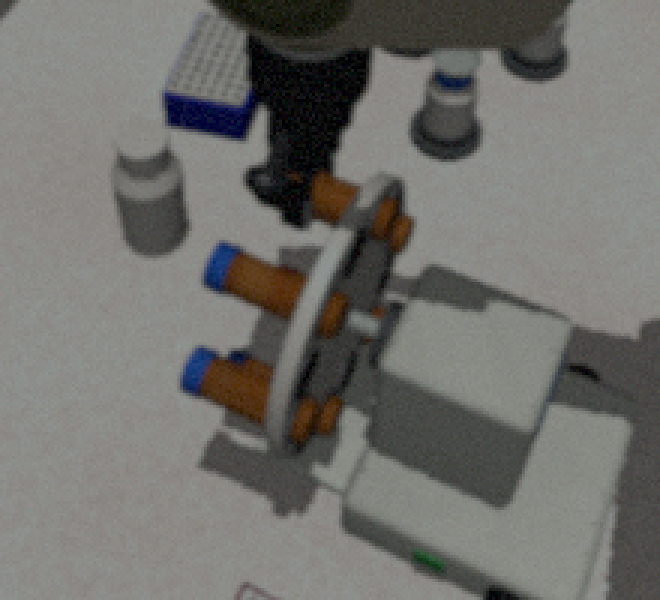

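The wheel is at the predicted pose: caps seen at (221,266) and (198,370), against (225,267) and (202,370) predicted. I'll check that it's at rest.

Request:
{"op": "jog_arm", "data": {"hand": [0, 0, 0, 0, 0], "travel": [[0, 0, 0], [0, 0, 0], [0, 0, 0], [0, 0, 0], [0, 0, 0]], "yaw": [0, 0, 0, 0, 0]}}

```text
time_s: 20.98
position: [0.5094, 0.1524, 0.2087]
tool_rot: [[0.997, -0.077, -0.001], [-0.077, -0.997, -0.0], [-0.001, 0.0, -1.0]]
ft_force: [-3.1, 1.0, -12.0]
grip_width: 0.0291
gripper_force: 25.6
```

Request:
{"op": "jog_arm", "data": {"hand": [0, 0, 0, 0, 0], "travel": [[0, 0, 0], [0, 0, 0], [0, 0, 0], [0, 0, 0], [0, 0, 0]], "yaw": [0, 0, 0, 0, 0]}}

```text
time_s: 21.6
position: [0.5094, 0.1524, 0.2088]
tool_rot: [[0.997, -0.077, -0.001], [-0.077, -0.997, 0.0], [-0.001, -0.0, -1.0]]
ft_force: [-4.6, 1.1, -15.1]
grip_width: 0.0293
gripper_force: 25.8
```

The position error is winding up the force, so I'll relax the command downwards.

Request:
{"op": "jog_arm", "data": {"hand": [0, 0, 0, 0, 0], "travel": [[0, 0, -0.001], [0, 0, 0], [0, 0, 0], [0, 0, 0], [0, 0, 0]], "yaw": [0, 0, 0, 0, 0]}}

```text
time_s: 22.22
position: [0.5095, 0.1524, 0.2087]
tool_rot: [[0.997, -0.077, 0.0], [-0.077, -0.997, 0.0], [0.0, -0.0, -1.0]]
ft_force: [-6.6, 1.4, -8.6]
grip_width: 0.0287
gripper_force: 26.4
```

Request:
{"op": "jog_arm", "data": {"hand": [0, 0, 0, 0, 0], "travel": [[0, 0, 0], [0, 0, 0], [0, 0, 0], [0, 0, 0], [0, 0, 0]], "yaw": [0, 0, 0, 0, 0]}}

```text
time_s: 22.85
position: [0.5095, 0.1524, 0.2088]
tool_rot: [[0.997, -0.077, 0.0], [-0.077, -0.997, 0.0], [0.0, -0.0, -1.0]]
ft_force: [-7.2, 0.3, -7.2]
grip_width: 0.0291
gripper_force: 26.4
```

Request:
{"op": "jog_arm", "data": {"hand": [0, 0, 0, 0, 0], "travel": [[-0.001, 0, -0.0002], [0, 0, 0], [0, 0, 0], [0, 0, 0], [0, 0, 0]], "yaw": [0, 0, 0, 0, 0]}}

```text
time_s: 23.48
position: [0.5094, 0.1524, 0.2086]
tool_rot: [[0.997, -0.077, 0.003], [-0.077, -0.997, 0.0], [0.003, -0.001, -1.0]]
ft_force: [0.2, 1.5, 0.1]
grip_width: 0.0293
gripper_force: 27.0
```

Request:
{"op": "jog_arm", "data": {"hand": [0, 0, 0, 0, 0], "travel": [[0, 0, 0], [0, 0, 0], [0, 0, 0], [0, 0, 0], [0, 0, 0]], "yaw": [0, 0, 0, 0, 0]}}

```text
time_s: 24.1
position: [0.5094, 0.1524, 0.2086]
tool_rot: [[0.997, -0.077, 0.003], [-0.077, -0.997, 0.0], [0.003, -0.0, -1.0]]
ft_force: [0.8, 1.9, 6.2]
grip_width: 0.029
gripper_force: 27.4
```

Nothing is moving and the forces are small, so I'll hand it in.

```bash
python3 -c "
from rig import env
print(env.close_job())"
```

```text
the job is handed in; nothing more can be done
None
```

The job is handed in: I pressed the dish to its stop and it came back up, then turned the wheel until the heavy side, felt to within roughly 5°, was at the bottom, where the gripper holds a tube at rest.

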